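# Set the screen of a gauge readout

### The arm

A 6-joint arm with a two-finger parallel gripper is mounted at the origin on the work surface. World frame = base frame: x ahead of the robot, y to its left, z up, the work surface at z = 0. Lengths are in m, angles in rad, forces in N, time in s.
With the tool pointing down it reaches from about 0.375 to 0.9 m from the base axis. Payload 3.1 kg.
Tool frame: the origin (TCP) lies midway between the tips of the shut fingers; the grasp point (between the pads) lies 19 mm behind it; z points along the fingers, y is the line along which they close (so a half turn about z gives the same grasp; the last joint's range is limited). The gripper opens to 87 mm and grips with 3 to 60 N. Pads are 19 mm wide; open, the fingers measure 117 mm over their backs; the gripper's body (75 mm by 190 mm) begins 51 mm behind the grasp point.
Start: joints at [1.065, 0.527, 1.433, -0, 1.181, -0.178], TCP at [0.201, 0.592, 0.223] pointing down, gripper open.
Joint ranges: [-3.08, 3.08], [-0.75, 2.2], [0.22, 2.44], [-1.43, 4.57], [0, 2.65], [-2.85, 2.85]. Speed limits (rad/s): [2.79, 2.79, 3.14, 3.14, 3.14, 3.14].

### API

Orientations are given as a unit quaternion [x, y, z, w].
In Python, from rig import robot gives the robot as it stands. The module is installed in compiled form; this text tells all that it offers.
- The arm moves only by the tool play_rows, never from a script. Its arguments are lists of equal length, an entry for each row: "gripper": the closure, from -1 (fully open) to 1 (shut); "delta_pos": the shift along the tool's x, y, z in cm, a list of three; "turn": the turn, a rotation vector about the tool's x, y, z in rad, a list of three. A call has 1 to 12 rows; each row is the pose to reach, as a shift and turn from the pose commanded when the call began, along the tool's axes at that moment; what a row does not reach only later rows make up. A row lasts 1/8 s, in which the tool goes at most 62.5 mm and 10.7 degrees, less where a joint would pass 70% of its speed; a pose out of reach is approached as far as the arm can. A call with a gripper value outside its range is refused whole. The fingers move at their own pace and stop on an object; "squeeze" is the grip in N (left out, the last holds). Time passes only in rows, so rows that repeat a pose let the fingers close. It gives the time, the measured TCP pose, the force, the opening and the grip force at its end, in the units of the state.
- robot.get_obs(): the state, without advancing time (a new reading comes with each control period).
- robot.camera(name): name is "scene" or "top" or "wrist"; returns a dict with "color" (384x512x3 uint8, red, green, blue), "vfov" (degrees; the focal length in pixels is half the picture's height over the tangent of half this angle, whatever the lens; pixels are square), "cx", "cy" (the principal point, pixels), "R" (3x3) and "t" (3): a world point X has camera coordinates R X + t. Camera axes: x right, y down, z forward; pixel columns grow to the right and rows downward; lengths in m; the calibration is good to about 2 mm. The wrist camera is an equidistant fisheye: a pixel r from the principal point sees the ray r / f radians off the axis. A picture is of the moment at which its call begins. There is no depth.
- robot.hand_in(): hands the job in; it is judged then, once.
The state is a dict: "time": time; "q": joint angles; "joint_velocities": joint speeds; "joint_torque": joint torques, N m; "position": TCP position; "tool_rot": TCP orientation; "ft_force": force on the tool from outside, world axes, zero at the start; "moment": the same for the moment, N m; "grip_width": finger opening in m; "grip_force": force on a finger pad.
Only numpy, scipy, OpenCV 4.12 (cv2) and the standard library are available. Lean on these libraries where they do the work, as an engineer would, in place of code of your own. Each camera call takes 0.05 s, during which the arm holds its last target. There are 200 camera calls.

### The job

Open the folded-down screen of the bench gauge readout like a laptop, from where it is to about 105 degrees from closed, so that it leans back a little past upright, and leave it standing there by itself. Be gentle: never press or squeeze the instrument with more than 20 N, and do not disturb the things around it.

Things in the scene. Friction and masses are not known exactly. Their poses are not given: they have to be found in the camera images.
- readout: Bench instrument screwed to the bench: light grey case 140 deep (x), 240 wide (y), 90 high with its feet. Origin: centre of its underside, on the bench; x points from its front to its rear, z up. Its front faces the robot, turned up to 0.45 rad either way. It carries the screen.
- screen (a joint): Angle of the screen panel about the hinge along the case's top rear edge: 0 = closed, 1.571 = upright, 1.833 = 105 degrees, stop at 2.6; grows as the free front edge rises and swings to the rear. Starts between 0.15 and 0.5. The stiff hinge (0.5 N m friction; panel about 0.32 kg) holds the panel wherever it is left; moving it takes about 3 to 6 N at the tab.
- screen_hinge (a point): Middle of the hinge axis, on the plane of the panel's underside (display side), 94 mm above the bench, 70 mm behind the case's centre. Its frame turns with the panel: y along the hinge (the case's y), x from tab to hinge, z out of the panel's back (up when closed).
- screen_tab (a point): Middle of the thumb tab's outer edge, on the plane of the panel's underside, 168 mm from the hinge; axes as screen_hinge. The plain dark grey panel is 140 deep, 240 wide, 12 thick; the tab, 80 wide, 12 thick, stands out 28 mm at the middle of its free edge, so it overhangs the case's front, with nothing below it down to the bench.
- dial_stand: Bystander: dial gauge on a steel column on a black granite foot 90 x 90, 200 high, loose, to one side of the readout. Origin: centre of its underside.
- vee_block: Bystander: dark steel vee block 70 x 90 x 60 high, loose, to the other side of the readout. Origin: centre of its underside.
- ring_gauge: Bystander: steel ring gauge 72 across, 24 high, lying flat, loose, to the right of the readout (seen from the robot) and nearer to the robot. Origin: centre of its underside.
- gauge_case: Bystander: closed wooden gauge case 80 x 180 x 45 high, loose, behind the readout. Origin: centre of its underside.

How it is judged:
By the outcome, as a careful person would: the job done as asked, in the order asked, and still so for the second after the job is handed in, with the robot touching nothing.
It also fails if it takes over 48 s, if anything falls off the work surface, if the arm or the gripper's body presses on something with over 40 N, if the wrist force passes 120 N, or if a joint passes its speed limit or range.

## Working session

There is one attempt and no reset: what is moved stays moved. The work goes in short steps, Python scripts to look and compute and a tool call to move; the robot and the scene stay as the last step left them, time stands still between calls to the robot, and variables do not carry over. Pictures are saved under pics/ and viewed, at most 10 in all, crops included, and the job is handed in when it is done.

Besides the shell and the picture viewer there is one more tool, called after "Emit:" by a JSON object that holds its "fn" and its "kwargs". play_rows: Moves the arm, as the interface text tells. Its arguments: {"type":"object","properties":{"gripper":{"type":"array","items":{"type":"number"}},"delta_pos":{"type":"array","items":{"type":"array","items":{"type":"number"}}},"turn":{"type":"array","items":{"type":"array","items":{"type":"number"}}},"squeeze":{"type":"number"}},"required":["gripper","delta_pos","turn"]}

```bash
mkdir -p pics
python3 - <<'E'
from rig import robot
import cv2,numpy as np
for n in ["scene","top"]:
    c=robot.camera(n); cv2.imwrite(f"pics/{n}0.png",c["color"][:,:,::-1])
    print(n,c["vfov"],c["cx"],c["cy"],np.round(c["R"],3).tolist(),np.round(c["t"],3).tolist())
o=robot.get_obs();print(o["time"],o["position"],o["tool_rot"],o["ft_force"])
E
```

```text
scene 47.94663232549503 255.92623898185624 190.99012156743458 [[-0.211, 0.977, 0.022], [0.546, 0.136, -0.827], [-0.811, -0.163, -0.562]] [0.067, -0.249, 1.439]
top 46.917709778609364 256.5910732319088 191.73381669835084 [[-0.014, -1.0, 0.005], [-0.999, 0.014, -0.04], [0.04, -0.006, -0.999]] [0.048, 0.577, 1.242]
0.1 [0.20028259 0.59133375 0.22167018] [ 1.62683239e-01  9.86677853e-01 -9.33100663e-04 -3.28230167e-04] [-0.08687438  0.20646551  0.26453456]
```

View pics/scene0.png

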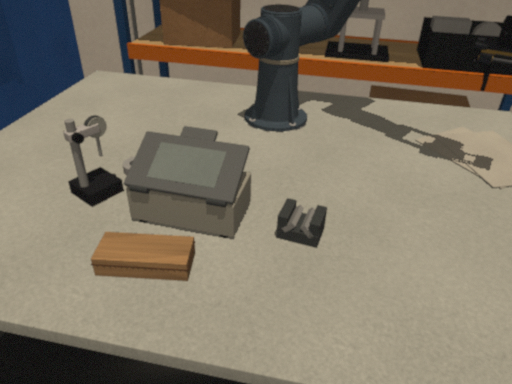

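View pics/top0.png

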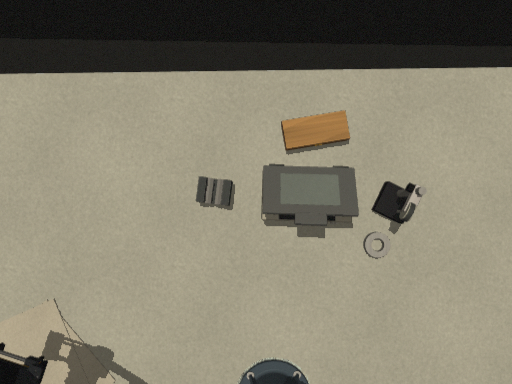

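The scene view shows the readout around (190,185), with the dial stand at left, the vee block at right and the gauge case nearest the camera. The top view has the panel at (262–357, 166–215), the tab at (312,230) and the ring gauge at (377,244). I'll enlarge both to get the corners.

Run:
```python
import cv2,numpy as np
a=cv2.imread("pics/top0.png")[150:270,240:440]; b=cv2.imread("pics/scene0.png")[110:240,60:260]
A=cv2.resize(a,None,fx=4,fy=4,interpolation=cv2.INTER_CUBIC);B=cv2.resize(b,None,fx=4,fy=4,interpolation=cv2.INTER_CUBIC)
cv2.imwrite("pics/topz.png",np.clip(A*1.5,0,255).astype(np.uint8)); cv2.imwrite("pics/scz.png",np.clip(B*1.3,0,255).astype(np.uint8))
```

```text
(no output)
```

View pics/topz.png

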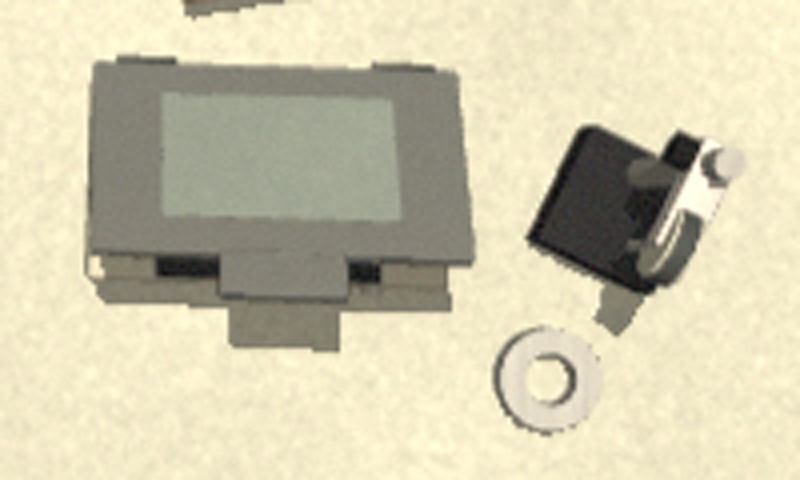

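View pics/scz.png

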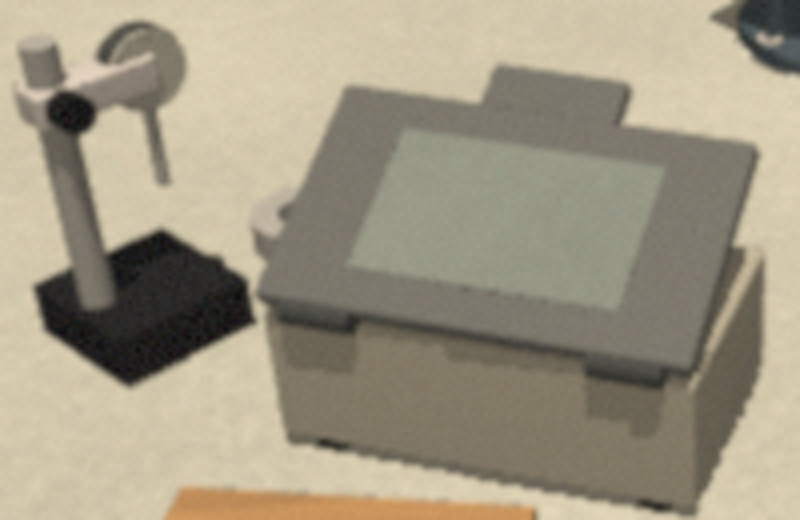

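The top crop shows the panel back's corners at (93,62), (458,72), (473,264) and (88,250), with the tab at (220,296)–(348,299). In the scene crop the same corners are at (262,298), (695,368), (757,148) and (347,86), with the tab at (497,66)–(630,87). Next I'll triangulate these points and fit a rigid pose.

```bash
cat > h.py <<'E'
import numpy as np,cv2
from scipy.spatial.transform import Rotation as Ro
def K(c):
    f=192/np.tan(np.radians(c["vfov"]/2)); return np.array([[f,0,c["cx"]],[0,f,c["cy"]],[0,0,1]])
def P(c): return K(c)@np.c_[c["R"],c["t"]]
def tri(ct,cs,T,S):
    X=cv2.triangulatePoints(P(ct),P(cs),np.array(T,float).T,np.array(S,float).T); return (X[:3]/X[3]).T
def ray(c,uv,z):
    d=c["R"].T@np.linalg.inv(K(c))@np.array([*uv,1.]); o=-c["R"].T@c["t"]; return o+d*(z-o[2])/d[2]
def un(p,off): return (np.array(p,float)+.5)/4-.5+off
def prj(c,X): 
    p=(P(c)@np.r_[X,1]); return p[:2]/p[2]
E
python3 - <<'E'
from h import *; from rig import robot
ct=robot.camera("top");cs=robot.camera("scene")
# rear +y, rear -y, front -y, front +y, tab +y, tab -y
T=un([(93,62),(458,72),(473,264),(88,250),(220,296),(348,299)],[240,150])
S=un([(695,368),(262,298),(347,86),(757,148),(630,87),(497,66)],[60,110])
X=tri(ct,cs,T,S);print(np.round(X,4))
M=np.array([[0,.12,.012],[0,-.12,.012],[-.14,-.12,.012],[-.14,.12,.012],[-.168,.04,.012],[-.168,-.04,.012]])
r,rs=Ro.align_vectors(X-X.mean(0),M-M.mean(0)); R=r.as_matrix()
h=X.mean(0)-R@M.mean(0)
print("hinge",h,"tab",h+R@[-.168,0,0]);print(R.round(3),"rms",rs/6**.5)
print("yaw",np.arctan2(-R[0,1],R[1,1]),"theta",np.arctan2(-R[2,0],R[2,2]))
print((X-(M@R.T+h)).round(4))
print("ring",ray(ct,un((549,379),[240,150]),.024),"stand",ray(ct,un((610,210),[240,150]),.03))
E
```

```text
[[ 0.644   0.0224  0.1022]
 [ 0.6335 -0.2168  0.099 ]
 [ 0.5092 -0.2124  0.1623]
 [ 0.5211  0.0267  0.1617]
 [ 0.4916 -0.053   0.1735]
 [ 0.4887 -0.1312  0.1752]]
hinge [ 0.63457626 -0.09753122  0.0892587 ] tab [ 0.48419467 -0.09137288  0.16390088]
[[ 0.895  0.044  0.444]
 [-0.037  0.999 -0.024]
 [-0.444  0.005  0.896]] rms 0.0015773935686826935
yaw -0.04354581194018965 theta 0.4603981358529833
[[-0.0012  0.0003  0.0015]
 [-0.0012  0.0009 -0.0004]
 [-0.0002  0.0001  0.0007]
 [ 0.0013 -0.0005 -0.0012]
 [ 0.0003 -0.0013 -0.0014]
 [ 0.0009  0.0004  0.0007]]
ring [ 0.4252125  -0.29455239  0.024     ] stand [ 0.54259186 -0.3384994   0.03      ]
```

```bash
cat >> h.py <<'E'
H=np.array([.635,-.098,.094]); yaw=-.044
F=np.array([np.cos(yaw),np.sin(yaw),0]); Y=np.array([-np.sin(yaw),np.cos(yaw),0]); Z=np.array([0,0,1.])
def ori(t):
    z=np.sin(t)*F-np.cos(t)*Z; return np.c_[np.cross(Y,z),Y,z]
def contact(th,t,dep=.025,gap=0.,half=.010):
    e=H-.168*np.cos(th)*F+.168*np.sin(th)*Z; R=ori(t)
    return e+dep*R[:,2]+(half+gap)*R[:,0]
def rows(o,targets):
    R0=Ro.from_quat(o["tool_rot"])
    for p,t in targets:
        d=R0.inv().apply(np.array(p)-o["position"])*100
        w=(R0.inv()*Ro.from_matrix(ori(t))).as_rotvec()
        print(np.round(p,3),round(np.degrees(t)),"|",np.round(d,2).tolist(),np.round(w,3).tolist())
E
python3 - <<'E'
from h import *; from rig import robot
t=np.radians(35);rows(robot.get_obs(),[((.43,-.088,.30),t),(contact(.45,t,gap=.04),t),(contact(.45,t),t)])
E
```

```text
[ 0.43  -0.088  0.3  ] 35 | [-43.56, -57.0, -7.74] [-0.088, -0.607, -0.274]
[ 0.457 -0.09   0.118] 35 | [-46.21, -56.3, 10.47] [-0.088, -0.607, -0.274]
[ 0.49  -0.092  0.141] 35 | [-49.36, -55.39, 8.17] [-0.088, -0.607, -0.274]
```

Emit:
{"fn": "play_rows", "kwargs": {"gripper": [1, 1, 1, 1, 1, 1, 1, 1, 1, 1, 1, 1], "delta_pos": [[-10, -10, -7.7], [-20, -25, -7.7], [-43.6, -57, -7.7], [-43.6, -57, -7.7], [-43.6, -57, -7.7], [-43.6, -57, -7.7], [-43.6, -57, -7.7], [-43.6, -57, -7.7], [-43.6, -57, -7.7], [-43.6, -57, -7.7], [-43.6, -57, -7.7], [-43.6, -57, -7.7]], "turn": [[0, 0, 0], [0, 0, 0], [0, 0, -0.1], [-0.088, -0.607, -0.274], [-0.088, -0.607, -0.274], [-0.088, -0.607, -0.274], [-0.088, -0.607, -0.274], [-0.088, -0.607, -0.274], [-0.088, -0.607, -0.274], [-0.088, -0.607, -0.274], [-0.088, -0.607, -0.274], [-0.088, -0.607, -0.274]], "squeeze": 5}}

```text
time: 1.7
position: [0.3776, 0.0622, 0.282]
tool_rot: [0.021, 0.957, -0.004, 0.288]
ft_force: [0.1, -0.1, -0.4]
grip_width: 0.0005
grip_force: 0.0
```

Run:
```python
from h import *; from rig import robot
o=robot.get_obs();print(o["time"],o["position"],o["q"],o["ft_force"])
t=np.radians(35);rows(o,[((.43,-.088,.30),t),(contact(.45,t,gap=.04),t),(contact(.45,t),t)])
```

```text
1.7 [0.37763602 0.06216194 0.28198395] [-0.21390845 -0.10231778  2.30068352  0.26812172  0.37859013 -1.96114739] [ 0.12348367 -0.0913615  -0.3745149 ]
[ 0.43  -0.088  0.3  ] 35 | [-5.93, -14.77, 1.68] [0.005, -0.027, -0.002]
[ 0.457 -0.09   0.118] 35 | [1.83, -14.96, 18.37] [0.005, -0.027, -0.002]
[ 0.49  -0.092  0.141] 35 | [-2.17, -14.95, 18.27] [0.005, -0.027, -0.002]
```

Emit:
{"fn": "play_rows", "kwargs": {"gripper": [1, 1, 1, 1, 1], "delta_pos": [[-3, -5, 0.8], [-5.9, -10, 1.7], [-5.9, -14.8, 1.7], [-5.9, -14.8, 1.7], [-5.9, -14.8, 1.7]], "turn": [[0, 0, 0], [0, 0, 0], [0.005, -0.027, 0], [0.005, -0.027, 0], [0.005, -0.027, 0]]}}

```text
time: 2.33
position: [0.4291, -0.0874, 0.2989]
tool_rot: [0.023, 0.954, -0.006, 0.3]
ft_force: [-0.0, -0.1, -0.8]
grip_width: 0.0005
grip_force: 0.0
```

Run:
```python
from h import *; from rig import robot
o=robot.get_obs();print(o["time"],o["position"],o["q"],o["ft_force"])
t=np.radians(35);rows(o,[((.43,-.088,.20),t),(contact(.45,t,gap=.04),t),(contact(.45,t),t)])
```

```text
2.325 [ 0.42911102 -0.08741996  0.29890029] [-0.7328936  -0.03377743  2.19355748  0.69480751  0.6042493  -2.7619901 ] [-0.04782529 -0.09056112 -0.77946801]
[ 0.43  -0.088  0.2  ] 35 | [5.58, -0.08, 8.16] [-0.0, -0.002, -0.004]
[ 0.457 -0.09   0.118] 35 | [8.04, -0.18, 16.46] [-0.0, -0.002, -0.004]
[ 0.49  -0.092  0.141] 35 | [4.04, -0.17, 16.45] [-0.0, -0.002, -0.004]
```

Emit:
{"fn": "play_rows", "kwargs": {"gripper": [1, 1, 1, 1, 1, 1, 1, 1, 1], "delta_pos": [[0, 0, 0], [0, 0, 0], [0, 0, 0], [0, 0, 0], [0, 0, 0], [0, 0, 0], [0, 0, 0], [0, 0, 0], [0, 0, 0]], "turn": [[0, 0, 1.57], [0, 0, 1.57], [0, 0, 1.57], [0, 0, 1.57], [0, 0, 1.57], [0, 0, 1.57], [0, 0, 1.57], [0, 0, 1.57], [0, 0, 1.57]]}}

```text
time: 3.45
position: [0.4293, -0.0844, 0.2991]
tool_rot: [0.689, 0.66, 0.209, 0.216]
ft_force: [-0.8, -0.1, 0.7]
grip_width: 0.0004
grip_force: 0.0
```

Emit:
{"fn": "play_rows", "kwargs": {"gripper": [1, 1, 1, 1, 1, 1, 1, 1, 1], "delta_pos": [[0, 0, 0], [0, 0, 0], [0, 0, 0], [0, 0, 0], [0, 0, 0], [0, 0, 0], [0, 0, 0], [0, 0, 0], [0, 0, 0]], "turn": [[0, 0, 1.57], [0, 0, 1.57], [0, 0, 1.57], [0, 0, 1.57], [0, 0, 1.57], [0, 0, 1.57], [0, 0, 1.57], [0, 0, 1.57], [0, 0, 1.57]]}}

```text
time: 4.58
position: [0.4293, -0.0844, 0.2991]
tool_rot: [0.954, -0.02, 0.3, 0.005]
ft_force: [0.3, 0.7, -1.1]
grip_width: 0.0007
grip_force: 0.0
```

```bash
sed -i 's/return np.c_\[np.cross(Y,z),Y,z\]/return np.c_[-np.cross(Y,z),-Y,z]/; s/+(half+gap)\*R\[:,0\]/-(half+gap)*R[:,0]/' h.py
python3 - <<'E'
from h import *; from rig import robot
o=robot.get_obs();print(o["time"],o["position"],o["q"],o["ft_force"])
c=robot.camera("scene");cv2.imwrite("pics/s1.png",c["color"][:,:,::-1])
t=np.radians(35);rows(o,[((.43,-.088,.20),t),(contact(.45,t,gap=.04),t),(contact(.45,t),t)])
E
```

```text
4.575 [ 0.42933218 -0.08440533  0.2990815 ] [-0.72641741 -0.03504926  2.19435505  0.69480158  0.60395368  0.38091953] [ 0.34072152  0.69118793 -1.13531703]
[ 0.43  -0.088  0.2  ] 35 | [-5.61, 0.38, 8.17] [-0.003, 0.001, 0.0]
[ 0.457 -0.09   0.118] 35 | [-8.07, 0.5, 16.46] [-0.003, 0.001, 0.0]
[ 0.49  -0.092  0.141] 35 | [-4.07, 0.5, 16.46] [-0.003, 0.001, 0.0]
```

View pics/s1.png

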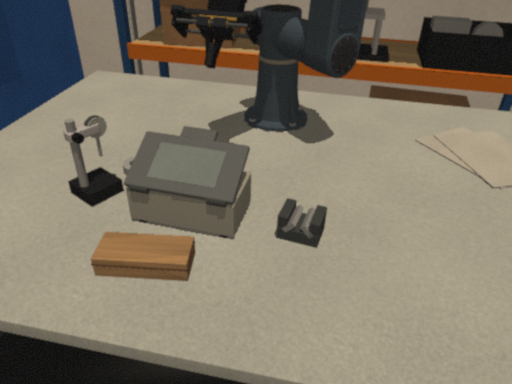

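The gripper is now at (210,40), tilted in front of the tab, and nothing has been disturbed. I'll lower it in front of the tab.

Emit:
{"fn": "play_rows", "kwargs": {"gripper": [1, 1, 1, 1, 1, 1, 1], "delta_pos": [[-3, 0.2, 4], [-5.6, 0.4, 8.2], [-7, 0.4, 12], [-8.1, 0.5, 16.5], [-8.1, 0.5, 16.5], [-8.1, 0.5, 16.5], [-8.1, 0.5, 16.5]], "turn": [[0, 0, 0], [0, 0, 0], [0, 0, 0], [0, 0, 0], [0, 0, 0], [0, 0, 0], [0, 0, 0]]}}

```text
time: 5.5
position: [0.4575, -0.0915, 0.1161]
tool_rot: [0.954, -0.02, 0.299, 0.005]
ft_force: [0.0, -0.3, 0.6]
grip_width: 0.0008
grip_force: 0.0
```

Run:
```python
from h import *; from rig import robot
o=robot.get_obs();print(o["time"],o["position"],o["q"],o["ft_force"])
t=np.radians(35)
T=[(contact(.45,t),t),(contact(.55,t),t)]+[(contact(a,np.radians(b)),np.radians(b)) for a,b in((.65,34),(.75,32),(.85,30),(.95,28),(1.05,26),(1.15,24))]
rows(o,T)
```

```text
5.5 [ 0.45749399 -0.09149465  0.11608611] [-0.67623824  0.55702167  2.39094409  2.27840462  0.46441417 -1.30617123] [ 0.00981716 -0.30234288  0.64098639]
[ 0.49  -0.092  0.141] 35 | [4.08, -0.13, -0.18] [-0.004, 0.004, 0.0]
[ 0.498 -0.092  0.156] 35 | [5.58, -0.13, -0.93] [-0.004, 0.004, 0.0]
[ 0.507 -0.092  0.169] 34 | [7.11, -0.13, -1.55] [-0.004, -0.014, 0.001]
[ 0.517 -0.093  0.182] 32 | [8.64, -0.13, -2.02] [-0.004, -0.048, 0.001]
[ 0.528 -0.093  0.194] 30 | [10.22, -0.14, -2.34] [-0.004, -0.083, 0.001]
[ 0.54  -0.094  0.204] 28 | [11.81, -0.14, -2.49] [-0.004, -0.118, 0.001]
[ 0.553 -0.094  0.213] 26 | [13.41, -0.13, -2.47] [-0.004, -0.153, 0.001]
[ 0.567 -0.095  0.22 ] 24 | [14.99, -0.13, -2.29] [-0.004, -0.188, 0.001]
```

Emit:
{"fn": "play_rows", "kwargs": {"gripper": [1, 1, 1, 1, 1, 1, 1, 1, 1, 1], "delta_pos": [[1.5, 0, -0.1], [2.5, -0.1, -0.1], [3.0, -0.1, -0.1], [3.5, -0.1, -0.1], [4.0, -0.1, -0.2], [4.5, -0.1, -0.4], [5, -0.1, -0.7], [5.5, -0.1, -0.9], [5.9, -0.1, -1.1], [6.3, -0.1, -1.3]], "turn": [[0, 0, 0], [0, 0, 0], [0, 0, 0], [0, 0, 0], [0, 0, 0], [0, 0, 0], [0, 0, 0], [0, 0, 0], [0, 0, 0], [0, 0, 0]]}}

```text
time: 6.75
position: [0.5002, -0.0931, 0.165]
tool_rot: [0.954, -0.02, 0.299, 0.007]
ft_force: [-2.1, -0.7, -4.6]
grip_width: 0.0004
grip_force: 1.9
```

Run:
```python
from h import *; from rig import robot
o=robot.get_obs();print(o["time"],o["position"],o["q"],o["ft_force"])
a=robot.camera("scene")["color"][80:230,100:300,::-1]
cv2.imwrite("pics/s2.png",cv2.resize(np.clip(a*1.4,0,255).astype(np.uint8),None,fx=3.5,fy=3.5,interpolation=cv2.INTER_CUBIC))
rows(o,[(contact(a,np.radians(b)),np.radians(b)) for a,b in((.65,34),(.75,32),(.85,30),(.95,28),(1.05,26),(1.15,24),(1.25,22),(1.35,20),(1.45,18))])
```

```text
6.75 [ 0.50020395 -0.09313548  0.16503905] [-0.59206554  0.40547567  2.24005859  1.69920898  0.30464061 -0.6011707 ] [-2.12093932 -0.70738097 -4.60815516]
[ 0.507 -0.092  0.169] 34 | [0.81, -0.11, 0.04] [0.0, -0.015, 0.002]
[ 0.517 -0.093  0.182] 32 | [2.34, -0.1, -0.44] [0.0, -0.05, 0.002]
[ 0.528 -0.093  0.194] 30 | [3.92, -0.1, -0.75] [0.0, -0.085, 0.002]
[ 0.54  -0.094  0.204] 28 | [5.51, -0.09, -0.9] [0.0, -0.119, 0.002]
[ 0.553 -0.094  0.213] 26 | [7.1, -0.09, -0.88] [0.0, -0.154, 0.002]
[ 0.567 -0.095  0.22 ] 24 | [8.69, -0.09, -0.7] [0.0, -0.189, 0.002]
[ 0.582 -0.096  0.227] 22 | [10.24, -0.08, -0.36] [0.001, -0.224, 0.002]
[ 0.597 -0.096  0.231] 20 | [11.75, -0.08, 0.14] [0.001, -0.259, 0.002]
[ 0.613 -0.097  0.234] 18 | [13.2, -0.08, 0.8] [0.001, -0.294, 0.002]
```

View pics/s2.png

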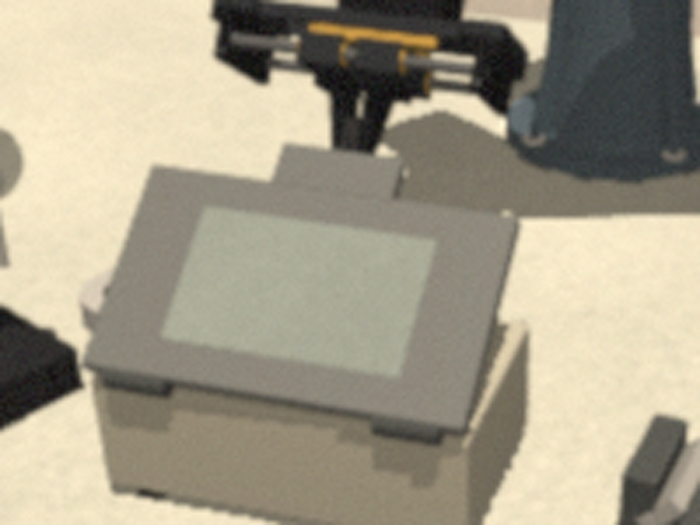

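Fingers are behind the tab at (355,130) and in contact at about 5 N. Continuing along the arc.

Emit:
{"fn": "play_rows", "kwargs": {"gripper": [1, 1, 1, 1, 1, 1, 1, 1, 1, 1], "delta_pos": [[0.8, 0, 0], [1.6, 0, -0.2], [2.3, 0, -0.4], [3.1, 0, -0.6], [3.9, 0, -0.75], [4.7, 0, -0.85], [5.5, 0, -0.9], [6.3, 0, -0.9], [7.1, 0, -0.9], [7.9, 0, -0.8]], "turn": [[0, -0.015, 0], [0, -0.03, 0], [0, -0.05, 0], [0, -0.07, 0], [0, -0.085, 0], [0, -0.1, 0], [0, -0.12, 0], [0, -0.14, 0], [0, -0.155, 0], [0, -0.17, 0]]}}

```text
time: 8.05
position: [0.5592, -0.0953, 0.2163]
tool_rot: [0.976, -0.021, 0.216, 0.004]
ft_force: [-4.2, 0.2, -1.2]
grip_width: 0.0006
grip_force: 1.9
```

Run:
```python
from h import *; from rig import robot
o=robot.get_obs();print(o["time"],o["position"],o["q"],o["ft_force"])
rows(o,[(contact(a,np.radians(b)),np.radians(b)) for a,b in((1.15,24),(1.25,20),(1.35,16),(1.45,12),(1.5,10))])
```

```text
8.05 [ 0.55923936 -0.09530191  0.21625326] [-0.46134003  0.33658689  1.91823342  0.35844588  0.51312229  0.87132465] [-4.20382527  0.1536433  -1.22756167]
[ 0.567 -0.095  0.22 ] 24 | [0.92, -0.06, -0.03] [-0.001, -0.016, 0.002]
[ 0.581 -0.096  0.227] 20 | [2.43, -0.06, -0.0] [-0.001, -0.086, 0.002]
[ 0.596 -0.096  0.231] 16 | [3.92, -0.06, 0.18] [-0.001, -0.156, 0.002]
[ 0.61  -0.097  0.234] 12 | [5.38, -0.05, 0.52] [-0.001, -0.226, 0.002]
[ 0.618 -0.097  0.235] 10 | [6.1, -0.05, 0.74] [-0.001, -0.261, 0.002]
```

Emit:
{"fn": "play_rows", "kwargs": {"gripper": [1, 1, 1, 1, 1, 1, 1, 1], "delta_pos": [[0.9, 0, 0], [1.7, 0, 0], [2.4, 0, 0], [3.1, 0, 0.1], [3.9, 0, 0.2], [4.6, 0, 0.3], [5.4, 0, 0.5], [6.1, 0, 0.7]], "turn": [[0, -0.02, 0], [0, -0.05, 0], [0, -0.086, 0], [0, -0.12, 0], [0, -0.156, 0], [0, -0.19, 0], [0, -0.226, 0], [0, -0.26, 0]]}}

```text
time: 9.05
position: [0.6164, -0.0983, 0.2356]
tool_rot: [0.996, -0.022, 0.086, 0.002]
ft_force: [-3.6, 0.8, -3.1]
grip_width: 0.0006
grip_force: 1.8
```

Run:
```python
from h import *; from rig import robot
o=robot.get_obs();print(o["time"],o["position"],o["q"],o["ft_force"])
a=robot.camera("scene")["color"][30:230,80:280,::-1]
cv2.imwrite("pics/s3.png",cv2.resize(np.clip(a*1.4,0,255).astype(np.uint8),None,fx=3,fy=3,interpolation=cv2.INTER_CUBIC))
cv2.imwrite("pics/t3.png",robot.camera("top")["color"][:,:,::-1])
# contact at fingertip: tip corner on panel underside at radius r
rows(o,[(contact(a,np.radians(b)),np.radians(b)) for a,b in((1.5,10),(1.6,6),(1.7,2),(1.75,0),(1.8,0))])
```

```text
9.05 [ 0.61643193 -0.09827193  0.2355671 ] [-0.36351224  0.44652513  1.55755054  0.06461417  0.97523955  1.21898425] [-3.64494401  0.76182846 -3.10056173]
[ 0.618 -0.097  0.235] 10 | [0.11, -0.11, 0.05] [0.0, 0.003, 0.0]
[ 0.633 -0.098  0.236] 6 | [1.6, -0.11, 0.23] [0.0, -0.067, 0.0]
[ 0.648 -0.099  0.235] 2 | [3.06, -0.11, 0.56] [0.0, -0.137, 0.0]
[ 0.655 -0.099  0.234] 0 | [3.77, -0.11, 0.78] [0.0, -0.172, 0.0]
[ 0.663 -0.099  0.233] 0 | [4.55, -0.11, 1.09] [0.0, -0.172, 0.0]
```

View pics/s3.png

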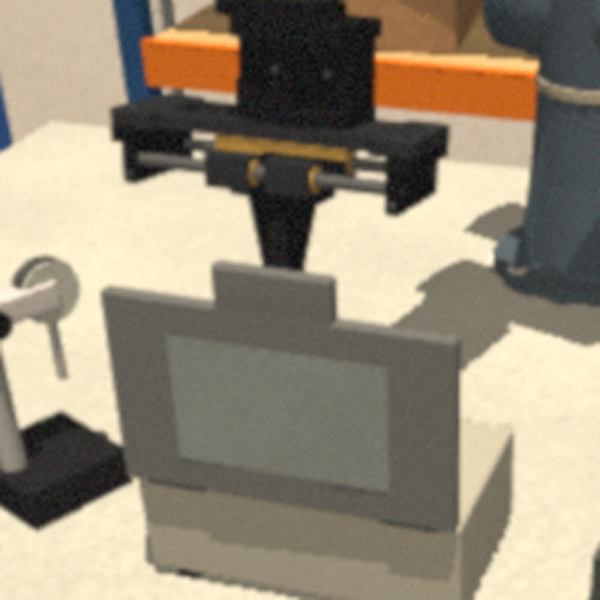

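The panel is near upright, with its tab at (275,290) in the crop, and the force is about 5 N. Moving on to slightly short of the goal, then I'll measure.

Emit:
{"fn": "play_rows", "kwargs": {"gripper": [1, 1, 1, 1, 1, 1, 1], "delta_pos": [[0.6, 0, 0.1], [1.1, 0, 0.2], [1.7, 0, 0.3], [2.3, 0, 0.4], [2.8, 0, 0.6], [3.2, 0, 0.7], [3.2, 0, 0.7]], "turn": [[0, -0.03, 0], [0, -0.06, 0], [0, -0.09, 0], [0, -0.12, 0], [0, -0.15, 0], [0, -0.17, 0], [0, -0.17, 0]]}}

```text
time: 10.02
position: [0.6526, -0.1011, 0.2352]
tool_rot: [1.0, -0.022, 0.005, 0.0]
ft_force: [-2.0, 1.6, -0.7]
grip_width: 0.0005
grip_force: 1.1
```

Run:
```python
from h import *; from rig import robot
o=robot.get_obs();print(o["time"],o["position"],o["q"],o["ft_force"])
p=o["position"]+.010*F-0*Z; d=p-H; print("theta by tip",np.arctan2(d[2],-(d@F)))
c=robot.camera("scene")
a=c["color"][50:200,90:290,::-1]
cv2.imwrite("pics/s4.png",cv2.resize(np.clip(a*1.4,0,255).astype(np.uint8),None,fx=4,fy=4,interpolation=cv2.INTER_CUBIC))
for th in (1.6,1.7,1.8,1.833,1.9):
    X=lambda x,y,z:H+Y*y+x*(np.cos(th)*F-np.sin(th)*Z)+z*(np.sin(th)*F+np.cos(th)*Z)
    print(th,[np.round((prj(c,X(*m))-[90,50]+.5)*4-.5,0).tolist() for m in((-.168,.04,.012),(-.168,-.04,.012),(-.14,.12,.012),(-.14,-.12,.012),(0,.12,.012),(0,-.12,.012))])
```

```text
10.025 [ 0.65262286 -0.10105131  0.23520927] [-0.32374279  0.55945126  1.33247607  0.00279976  1.23938443  1.29034654] [-1.98512161  1.60992862 -0.69759436]
theta by tip 1.7647724319235962
1.6 [[391.0, 305.0], [227.0, 282.0], [563.0, 384.0], [80.0, 314.0], [569.0, 631.0], [129.0, 554.0]]
1.7 [[377.0, 326.0], [210.0, 302.0], [554.0, 403.0], [65.0, 331.0], [569.0, 633.0], [130.0, 556.0]]
1.8 [[363.0, 350.0], [194.0, 326.0], [545.0, 425.0], [51.0, 350.0], [569.0, 635.0], [130.0, 557.0]]
1.833 [[358.0, 359.0], [189.0, 335.0], [541.0, 433.0], [47.0, 357.0], [569.0, 635.0], [131.0, 558.0]]
1.9 [[349.0, 379.0], [179.0, 353.0], [535.0, 450.0], [38.0, 373.0], [569.0, 636.0], [131.0, 559.0]]
```

View pics/s4.png

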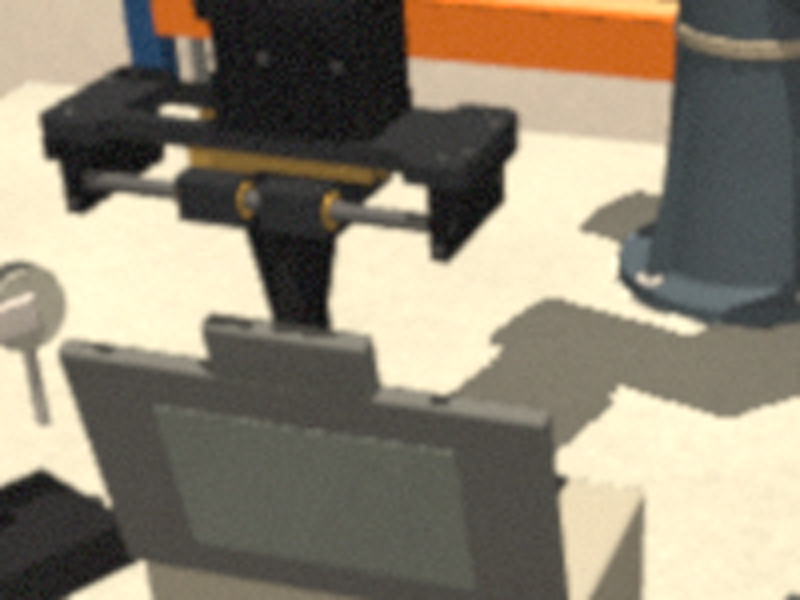

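Tab corners are at about (207,325) and (377,350), which gives roughly 1.75 rad. I'll push a little further, back away and measure with both cameras.

Emit:
{"fn": "play_rows", "kwargs": {"gripper": [1, 1, 1, 1, 1, 1, 1, 1, 1], "delta_pos": [[0.4, 0, 0], [0.7, 0, 0], [0.9, 0, 0], [0.9, 0, 0], [0, 0, 0], [-3, 0, -2], [-8, 0, -5], [-14, 0, -6], [-14, 0, -6]], "turn": [[0, 0, 0], [0, 0, 0], [0, 0, 0], [0, 0, 0], [0, 0, 0], [0, 0, 0], [0, 0, 0], [0, 0, 0], [0, 0, 0]]}}

```text
time: 11.2
position: [0.5085, -0.0944, 0.2947]
tool_rot: [1.0, -0.023, 0.006, 0.0]
ft_force: [0.5, -1.3, 0.5]
grip_width: 0.0007
grip_force: 0.0
```

Run:
```python
from h import *; from rig import robot
o=robot.get_obs();print(o["time"],o["position"],o["ft_force"])
f=lambda a:cv2.resize(np.clip(a*1.5,0,255).astype(np.uint8),None,fx=4,fy=4,interpolation=cv2.INTER_CUBIC)
cs=robot.camera("scene");ct=robot.camera("top")
a=f(cs["color"][120:235,110:245,::-1]);b=f(ct["color"][120:235,250:315+50,::-1])
im=np.zeros((460,1000,3),np.uint8);im[:,:540]=a;im[:,540:]=b
im=np.vstack([a,np.pad(b,((0,0),(0,80),(0,0)))]) if 0 else im
cv2.imwrite("pics/s5.png",cv2.resize(im,(800,368),interpolation=cv2.INTER_AREA))
```

```text
11.2 [ 0.50847729 -0.09437211  0.29468276] [ 0.52270127 -1.30683683  0.45745624]
```

View pics/s5.png

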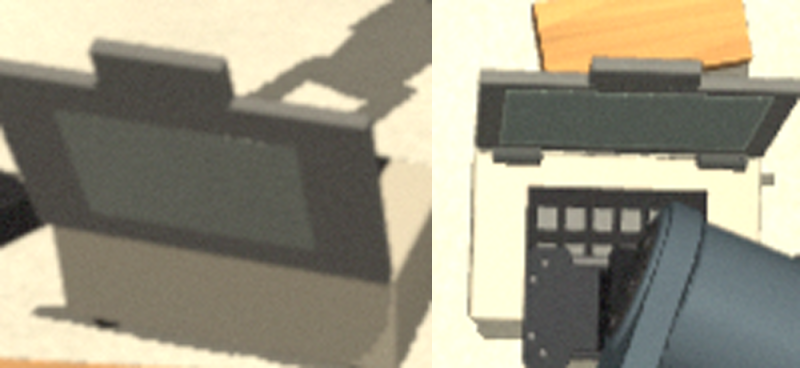

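Arm is clear and the panel stands by itself. Tab back-face corners are (93,49) and (230,70) in the scene half, and (700,61) and (592,57) in the top half. Panel +y corner is (372,128) and (482,69).

Run:
```python
from h import *; from rig import robot
cs=robot.camera("scene");ct=robot.camera("top")
u=lambda L,o:(np.array(L,float)+.5)/3.2-.5+np.array(o)
S=u([(93,49),(230,70),(372,128)],[110,120]);T=u([(700-432,61),(592-432,57),(482-432,69)],[250,120])
X=tri(ct,cs,T,S);M=[(.168,-.04),(.168,.04),(.14,.12)]
for x,m in zip(X,M):
    for hz in(.0893,.094):
        d=x-np.r_[H[:2],hz]; print(x.round(4),"r",np.hypot(d@F,d[2]).round(4),np.hypot(m[0],.012).round(4),"y",(d@Y).round(3),m[1],"th",np.arctan2(d[2],-(d@F))+np.arctan(.012/m[0]) - 2*np.arctan(.012/m[0])*1)
for th in(1.75,1.833,1.9):
  for m in M:
    Xp=H+Y*m[1]-m[0]*(np.cos(th)*F-np.sin(th)*Z)+.012*(np.sin(th)*F+np.cos(th)*Z);print(th,(prj(ct,Xp)-T[M.index(m)]).round(1),(prj(cs,Xp)-S[M.index(m)]).round(1))
```

```text
[ 0.6879 -0.1379  0.25  ] r 0.1697 0.1684 y -0.038 -0.04 th 1.8273182148069664
[ 0.6879 -0.1379  0.25  ] r 0.1653 0.1684 y -0.038 -0.04 th 1.8364747993931734
[ 0.6915 -0.0586  0.2494] r 0.1692 0.1684 y 0.042 0.04 th 1.8287765352785823
[ 0.6915 -0.0586  0.2494] r 0.1648 0.1684 y 0.042 0.04 th 1.8380013054486395
[0.6882 0.0198 0.2226] r 0.1417 0.1405 y 0.12 0.12 th 1.8308153305262347
[0.6882 0.0198 0.2226] r 0.1372 0.1405 y 0.12 0.12 th 1.8424141493170985
1.75 [1.4 5.2] [ 1.5 -7. ]
1.75 [0.3 5.3] [ 0.6 -7.5]
1.75 [-0.6  4.4] [ 1.  -6.6]
1.833 [ 1.2 -0.4] [-1.8 -1.7]
1.833 [ 0.2 -0.2] [-2.3 -2.1]
1.833 [-0.5 -0. ] [-0.9 -1.8]
1.9 [ 1.  -4.6] [-4.3  3. ]
1.9 [ 0.2 -4.4] [-4.5  2.8]
1.9 [-0.5 -3.5] [-2.5  2.3]
```

The screen measures about 1.83 rad, which is on target, so I'm handing in.

```bash
python3 -c "
from rig import robot
print(robot.hand_in())"
```

```text
the job is handed in; nothing more can be done
None
```

The screen is standing by itself at about 1.83 rad (105°), measured from both cameras with the arm clear. Contact read about 5 N at every check, no bystander was touched as far as the pictures show, and the job was handed in at about 11 s.

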